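# Lock the bench power strip down with its snap-hook bar

### The arm

A 6-joint arm with a two-finger parallel gripper is mounted at the origin on the work surface. World frame = base frame: x ahead of the robot, y to its left, z up, the work surface at z = 0. Lengths are in m, angles in rad, forces in N, time in s.
With the tool pointing down it reaches from about 0.425 to 0.95 m from the base axis. Payload 3.5 kg.
Tool frame: the origin (TCP) lies between the finger pads; the fingertips stand ahead of it and the grasp point (between the pads) lies 5 mm behind it (manip.finger_overhang is the z of the fingertips in the tool frame, in m); z points along the fingers, y is the line along which they close (so a half turn about z gives the same grasp; the last joint's range is limited). The gripper opens to 85 mm and grips with 20 to 120 N. Pads are 22 mm wide; open, the fingers measure 114 mm over their backs; the gripper's body (76 mm by 85 mm) begins 54 mm behind the grasp point. The pads swing forward as they close: fully open they stand 13 mm farther back than shut.
Start: joints at [-1.391, 0.286, 1.577, -0, 1.279, -0.15], TCP at [0.219, -0.639, 0.245] pointing down, gripper open.
Joint ranges: [-2.77, 2.77], [-0.9, 2.22], [0.21, 2.48], [-1.53, 4.67], [0.24, 2.81], [-2.84, 2.84]. Speed limits (rad/s): [2.79, 2.79, 3.14, 3.14, 3.14, 3.14].

### API

Orientations are given as a unit quaternion [x, y, z, w].
In Python, from workcell import manip, optics gives the robot as it stands.
- The arm moves only by the shell command python3 -m pendant 'ROWS' [OPENING] [FORCE]. ROWS is JSON, a list of rows, each a list of 4 numbers: the shift along the tool's x, y, z in units of 40 mm (1.0 is 40 mm), then the turn about the tool's z in units of 5 degrees (1.0 is 5 degrees). In form: [[dx, dy, dz, twist], ...]. A call has 1 to 8 rows; each row shifts and turns the commanded pose from where the row before left it, along the tool's axes as they then stand; what a row does not reach is not made up. A row lasts 1/12 s, in which the tool goes at most 41.7 mm and 7.16 degrees, less where a joint would pass 70% of its speed; a pose out of reach is approached as far as the arm can. A call is refused whole if a number of a shift passes 1 or a number of a turn 1, either way. A call with a gripper value outside its range is refused whole. OPENING is the finger opening in mm, from 0 to 85.4, set as the call begins (- or left out, the last holds). The fingers move at their own pace and stop on an object; FORCE is the grip in N (left out, the last holds). Time passes only in rows, so rows that do not move let the fingers close. It gives the time, the measured TCP pose, the force, the opening and the grip force at its end, in the units of the state.
- manip.sense(): the state, without advancing time (a new reading comes with each control period).
- optics.grab_frame(name): name is "side" or "top" or "wrist"; returns the picture (384x512x3 uint8, red, green, blue); there is no depth.
- optics.camera_model(name): a dict with "K" (3x3 intrinsics, pixels), "dist" ([k1, k2, p1, p2, k3] as OpenCV has them; the pictures are not rectified), "R" (3x3) and "t" (3): a world point X has camera coordinates R X + t; the wrist camera has in their place "hand_eye" (4x4, takes a point from camera to tool coordinates, whose origin is the TCP and whose axes are the flange's). Camera axes: x right, y down, z forward; pixel columns grow to the right and rows downward; lengths in m; the calibration is good to about 2 mm. A picture is of the moment at which its call begins: read the wrist's pose just before it. camera_model takes no time and is no camera call.
- manip.close_job(): hands the job in; it is judged then, once.
The state is a dict: "t": time; "joints": joint angles; "joint_vel": joint speeds; "effort": joint torques, N m; "position": TCP position; "tool_rot": TCP orientation; "force": force on the tool from outside, world axes, zero at the start; "torque": the same for the moment, N m; "width": finger opening in m; "grasp_force": force on a finger pad.
Only numpy, scipy, OpenCV 4.12 (cv2) and the standard library are available. Lean on these libraries where they do the work, as an engineer would, in place of code of your own. Each camera call takes 0.05 s, during which the arm holds its last target. There are 200 camera calls.

### The job

Lock the power strip to the bench: lay the steel bar flat on the bench, slide it hook first through the gap between the two inner feet under the strip, from the side away from the bench eye, until the hook sticks well out on the eye's side, and let go. Then take the bar again on the eye's side of the strip and draw it on without ramming, until the near leg of the eye has pushed the sprung gate open, passed right into the hook and the gate has sprung shut behind it. Leave the bar lying flat, hooked and let go, and do not disturb the multimeter, pliers, spool or screwdriver.

Things in the scene. Friction and masses are not known exactly. Their poses are not given: they have to be found in the camera images.
- bar: Loose steel lock bar, 200 x 18 mm high, about 0.35 kg, flat on the bench. Origin: mid-length, underside; x runs along it to the hook, z up. T-head x -100 to -90 mm, 70 mm wide (too wide for the channel); shank x -90 to +45, 22 mm wide (grip anywhere across it); hook x +45 to +100, 38 mm wide over its arms.
- gate (a joint): Sprung 24 mm tongue across the hook's mouth, hinged in the +y arm at bar x +87, y +15.5 mm, resting behind the nose. 0 rad = shut, up to 1.4 swung inward (to the tail); never outward. 3 to 8 N swings it fully open. It snaps shut once the eye's leg (centre) is at about bar x +65 mm or less; the leg meets the throat's bottom with its centre at x +59.
- bar_mouth (a point): Middle of the hook's mouth at its tip: bar x +100, y +3, z +9 mm; the mouth is 18 mm wide and faces +x. Throat behind it: y -12 to +12, bottom at x +55. Arms 7 mm thick; the -y arm ends at x +100 in a nose turned in to y -6, the +y arm at x +94.
- bar_tail (a point): Middle of the T-head's end face: bar x -100, y 0, z +9 mm
- bar_hold (a point): Middle of the shank just behind the hook: bar x +25, y 0, z +9 mm
- strip: Power strip, aluminium, 300 (its y) x 62 mm (its x), fixed on black feet. Origin: on the bench under its middle; +x points to the eye's side. Underside 26, top 50 mm above the bench. Two inner feet (x +1 to +31, y 23 to 45 mm either side) leave a channel 46 mm wide along x; before them (x -31 to +1) it is open, so the T-head goes in under the strip and stops at the inner feet.
- gap_in (a point): Middle of the gap at the strip's edge on the side away from the eye: strip x -31, y 0, z +13 mm
- gap_out (a point): Middle of the channel's end on the eye's side: strip x +31, y 0, z +13 mm
- eye: Steel staple eye fixed in the bench: 8 mm rod, upside-down U, legs 60 mm apart, 46 mm high. Origin: foot of the leg nearer the strip; x points to the other leg, away from the strip, within 0.1 rad and 6 mm sideways of the channel's line. The near leg stands 139 to 145 mm along strip x: when hooked, the T-head is 4 mm or more short of the inner feet, under the strip.
- eye_leg (a point): Middle of the near leg at hook height, 9 mm above the bench. Pressing the bar on the eye with over 35 N is ramming
- meter: Bystander: yellow multimeter 85 x 165 x 36 mm, origin under its centre
- pliers: Bystander: green-handled pliers about 160 mm long, 15 mm high, origin near the joint
- spool: Bystander: grey solder spool, 60 mm across, 46 mm high, origin under its centre
- driver: Bystander: screwdriver lying on the bench
Not all that is in view belongs to the job. Several things look just like the bar: the one meant starts farthest to the robot's left.

How it is judged:
By the outcome, as a careful person would: the job done as asked, in the order asked, and still so for the second after the job is handed in, with the robot touching nothing.
It also fails if it takes over 54 s, if anything falls off the work surface, if the arm or the gripper's body presses on something with over 40 N, if the wrist force passes 120 N, or if a joint passes its speed limit or range.

## Working session

There is one attempt and no reset: what is moved stays moved. The work goes in short steps, Python scripts to look and compute and a shell command to move; the robot and the scene stay as the last step left them, time stands still between calls to the robot, and variables do not carry over. Pictures are saved under pics/ and viewed, at most 10 in all, crops included, and the job is handed in when it is done.

```bash
mkdir -p pics; ls; cat > h.py <<'E'
import numpy as np, cv2
from workcell import manip, optics
from scipy.spatial.transform import Rotation as Ro
def ext(name, s=None):
    m=optics.camera_model(name); K=np.array(m["K"]); d=np.array(m["dist"])
    if name=="wrist":
        s=s or manip.sense(); T=np.eye(4); T[:3,:3]=Ro.from_quat(s["tool_rot"]).as_matrix(); T[:3,3]=s["position"]
        C=T@np.array(m["hand_eye"]); R=C[:3,:3].T; t=-R@C[:3,3]
    else: R=np.array(m["R"]); t=np.array(m["t"])
    return K,d,R,t
def onplane(cam,px,z):
    K,d,R,t=cam; u=cv2.undistortPoints(np.array(px,float).reshape(-1,1,2),K,d)[:,0]
    r=np.c_[u,np.ones(len(u))]@R; c=-R.T@t
    return c+r*((z-c[2])/r[:,2])[:,None]
def proj(cam,X):
    K,d,R,t=cam; return cv2.projectPoints(np.array(X,float).reshape(-1,3),cv2.Rodrigues(R)[0],t,K,d)[0][:,0]
def tri(camA,pa,camB,pb):
    A=[];b=[]
    for cam,p in((camA,pa),(camB,pb)):
        K,d,R,t=cam;u=cv2.undistortPoints(np.array(p,float).reshape(1,1,2),K,d)[0,0]
        for i in(0,1): A.append(R[i]-u[i]*R[2]); b.append(u[i]*t[2]-t[i])
    return np.linalg.lstsq(np.array(A),np.array(b),rcond=None)[0]
def snap(name,f):
    s=manip.sense(); im=optics.grab_frame(name)[:,:,::-1].copy(); cv2.imwrite("pics/"+f,im); return im,ext(name,s)
E
python3 - <<'E'
from h import *
a,ca=snap("top","top0.png"); b,cb=snap("side","side0.png")
for c in(ca,cb): print((-c[2].T@c[3]).round(3), proj(c,[[.5,0,0],[.5,.3,0],[.8,0,0]]).round())
cv2.imwrite("pics/v1.png",cv2.resize(np.vstack([a,b]),None,fx=.78,fy=.78)) 
cv2.imwrite("pics/t.png",cv2.resize(a,(800,600)));cv2.imwrite("pics/s.png",cv2.resize(b,(800,600)))
print(manip.sense(), manip.finger_overhang)
E
```

```text
pics
[ 0.312 -0.13   1.137] [[216. 183.]
 [112. 183.]
 [217.  82.]]
[-0.067  0.739  0.613] [[225. 222.]
 [136. 294.]
 [137. 192.]]
{'t': 0.1, 'joints': array([-1.39098789e+00,  2.87128566e-01,  1.57802941e+00,  6.69202851e-06,
        1.27857457e+00, -1.50031977e-01]), 'joint_vel': array([ 0.00057929, -0.00261934, -0.00148448,  0.00058325,  0.00063687,
       -0.00027048]), 'effort': array([ 8.06549124e-04, -4.07299411e+01, -2.93698382e+01, -1.56834440e-04,
        3.40408405e-03,  4.90888056e-06]), 'position': array([ 0.21853542, -0.63805623,  0.24405177]), 'tool_rot': array([ 9.86431052e-01,  1.64172574e-01, -1.27262172e-05, -1.06987361e-03]), 'force': array([ 0.21526248, -0.64094393,  0.39656746]), 'torque': array([-0.03834838,  0.020657  ,  0.01956326]), 'grasp_force': 0.0, 'width': 0.08540126791417771} 0.014
```

View pics/t.png

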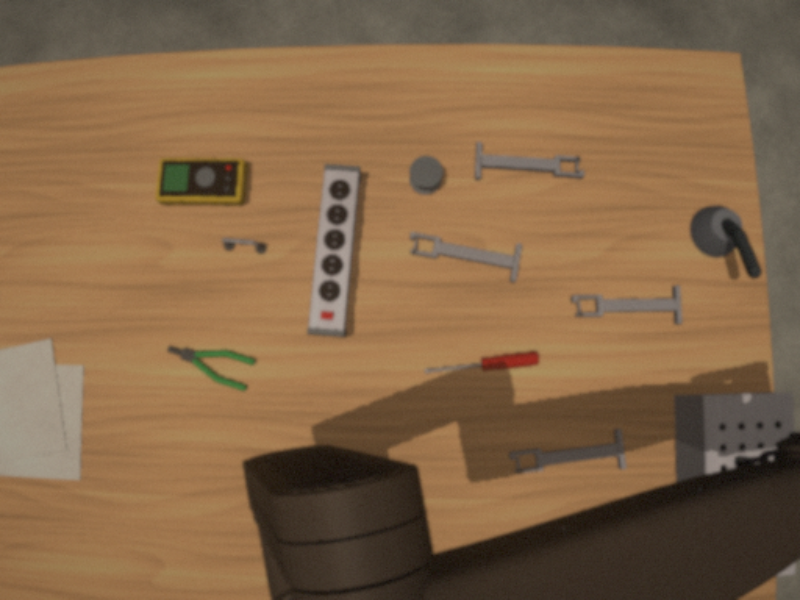

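View pics/s.png

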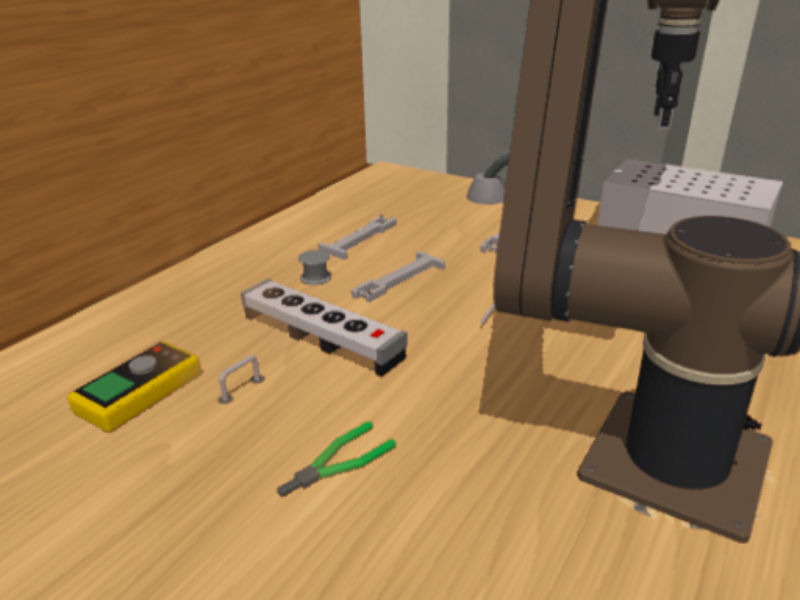

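The top view shows the strip at (335,250) in the 800 px picture and the eye at (245,243), on the strip's left. The four bar look-alikes are A (467,253), B (528,163), C (628,305) and D (568,453). A is farthest to the left (smallest column, largest y), and its hook already points at the strip. I'll measure A, the strip and the eye by mask and check the choice in a close crop.

```bash
python3 - <<'E'
from h import *
a=cv2.imread("pics/top0.png"); ca=ext("top")
hsv=cv2.cvtColor(a,cv2.COLOR_BGR2HSV)
m=((hsv[...,1]<75)&(hsv[...,2]>60)).astype(np.uint8)
n,l,st,ce=cv2.connectedComponentsWithStats(m)
for i in range(1,n):
    if st[i,4]>60 and 100<ce[i][0]<450 and 80<ce[i][1]<300:
        p=np.argwhere(l==i)[:,::-1].astype(np.float32); r=cv2.minAreaRect(p)
        print(i,st[i],ce[i].round(1),np.round(r[0],1),np.round(r[1],1),round(r[2],1))
        bx=cv2.boxPoints(r)
        for z in(.018,.05): print("  z",z,onplane(ca,np.vstack([bx,[r[0]]]),z)[:,:2].round(3).tolist())
c=a[135:200,130:350]; cv2.imwrite("pics/c1.png",cv2.resize(c,(800,236),interpolation=cv2.INTER_CUBIC))
E
```

```text
2 [304  91  70  23 567] [335.  104.3] [338.5 102. ] [22. 69.] 90.0
  z 0.018 [[0.762, -0.251], [0.763, -0.451], [0.696, -0.447], [0.695, -0.249], [0.728, -0.348]]
  z 0.05 [[0.749, -0.247], [0.75, -0.441], [0.685, -0.438], [0.684, -0.245], [0.716, -0.342]]
3 [263 100  20  24 386] [272.1 111.5] [272.5 111.5] [23. 19.] 90.0
  z 0.018 [[0.735, -0.133], [0.734, -0.187], [0.666, -0.186], [0.666, -0.133], [0.7, -0.16]]
  z 0.05 [[0.723, -0.133], [0.722, -0.185], [0.656, -0.184], [0.656, -0.133], [0.689, -0.159]]
4 [125 106  13  14 139] [131.  112.8] [131.  112.5] [13. 12.] 90.0
  z 0.018 [[0.725, 0.267], [0.724, 0.231], [0.684, 0.229], [0.685, 0.265], [0.704, 0.248]]
  z 0.05 [[0.713, 0.256], [0.712, 0.221], [0.673, 0.219], [0.674, 0.254], [0.693, 0.237]]
5 [ 197  106   34  109 2150] [213.6 160.7] [213.6 159.7] [ 23.6 108.7] 5.6
  z 0.018 [[0.414, 0.051], [0.723, 0.027], [0.716, -0.041], [0.408, -0.014], [0.562, 0.006]]
  z 0.05 [[0.411, 0.046], [0.712, 0.022], [0.704, -0.043], [0.405, -0.017], [0.554, 0.002]]
14 [263 149  71  31 581] [301.3 162.2] [296.9 164. ] [70.7 23.4] 6.1
  z 0.018 [
[... 238 characters left out ...]
5.6] 5.4
  z 0.018 [[0.57, 0.208], [0.586, 0.207], [0.578, 0.133], [0.562, 0.134], [0.574, 0.17]]
  z 0.05 [[0.562, 0.198], [0.578, 0.197], [0.57, 0.126], [0.555, 0.127], [0.566, 0.162]]
22 [366 183  70  24 559] [406.2 194.7] [400.5 194.5] [23. 69.] 90.0
  z 0.018 [[0.494, -0.417], [0.493, -0.615], [0.429, -0.611], [0.43, -0.414], [0.461, -0.513]]
  z 0.05 [[0.489, -0.408], [0.488, -0.601], [0.425, -0.597], [0.427, -0.406], [0.457, -0.502]]
44 [327 275  74  27 547] [369.6 290.3] [363.1 292.1] [24.3 71.5] 81.5
  z 0.018 [[0.217, -0.299], [0.242, -0.494], [0.177, -0.502], [0.152, -0.308], [0.197, -0.4]]
  z 0.05 [[0.219, -0.294], [0.244, -0.483], [0.18, -0.491], [0.157, -0.303], [0.2, -0.392]]
```

View pics/c1.png

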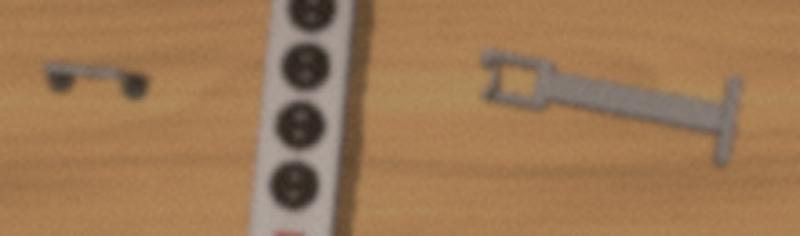

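The crop shows bar A whole, with its hook at crop (517,80) and T-head at (730,120). The eye's feet are at (60,82) and (135,90). A is the right choice, so I'll move towards it.

```bash
python3 - <<'E'
from h import *
ca=ext("top"); p=onplane(ca,[[330.8,168],[272.2,157]],.015); print(p.round(3)); d=p[1]-p[0]; print(np.degrees(np.arctan2(d[1],d[0])),np.linalg.norm(d))
m=optics.camera_model("wrist"); print(np.round(m["hand_eye"],3), np.round(m["K"],0))
s=manip.sense(); R=Ro.from_quat(s["tool_rot"]).as_matrix()
u=d/np.linalg.norm(d); mid=(p[0]+u*0.03); mid[2]=.18
dl=R.T@(mid-s["position"]); print("target",mid,"tool shift units",dl/.04)
E
```

```text
[[ 0.537 -0.32   0.015]
 [ 0.569 -0.158  0.015]]
78.90797371771586 0.1655700113661237
[[ 0.001 -0.952 -0.306  0.079]
 [ 1.     0.001  0.    -0.001]
 [-0.    -0.306  0.952 -0.128]
 [ 0.     0.     0.     1.   ]] [[335.   0. 261.]
 [  0. 335. 193.]
 [  0.   0.   1.]]
target [ 0.54270266 -0.29066078  0.18      ] tool shift units [10.47974721 -5.58845696  1.61653513]
```

```bash
python3 -m pendant '[[0.87,-0.47,0.1,0],[0.87,-0.47,0.1,0],[0.87,-0.47,0.1,0],[0.87,-0.47,0.1,0],[0.87,-0.47,0.1,0],[0.87,-0.47,0.1,0],[0.87,-0.47,0.1,0],[0.87,-0.47,0.1,0]]' 70; python3 -m pendant '[[0.87,-0.47,0.1,0],[0.87,-0.47,0.1,0],[0.87,-0.47,0.1,0],[0.87,-0.47,0.1,0],[0,0,0,-1],[0,0,0,-1],[0,0,0,-1],[0,0,0,-1]]'; python3 -m pendant '[[0,0,0,-1],[0,0,0,-1],[0,0,0,-1],[0,0,0,-1],[0,0,0,-1],[0,0,0,-1],[0,0,0,-1],[0,0,0,-1]]'; python3 - <<'E'
from h import *
im,c=snap("wrist","w1.png"); s=manip.sense(); print(s["t"],s["position"],Ro.from_quat(s["tool_rot"]).as_matrix()[:,0])
cv2.imwrite("pics/w1b.png",cv2.resize(im,(800,600)))
E
```

```text
t: 0.77
position: [0.4341, -0.4043, 0.2127]
tool_rot: [0.986, 0.164, -0.0, -0.0]
force: [0.8, -1.0, 0.2]
width: 0.07
grasp_force: 0.0
t: 1.43
position: [0.5407, -0.2891, 0.1966]
tool_rot: [0.942, 0.336, -0.0, -0.001]
force: [0.3, 0.4, 0.2]
width: 0.0701
grasp_force: 0.0
t: 2.1
position: [0.5403, -0.2896, 0.1966]
tool_rot: [0.771, 0.637, -0.0, -0.001]
force: [0.0, -0.3, -0.5]
width: 0.0696
grasp_force: 0.0
2.15 [ 0.54033073 -0.28966168  0.19663965] [1.85647242e-01 9.82616287e-01 5.78383341e-04]
```

View pics/w1b.png

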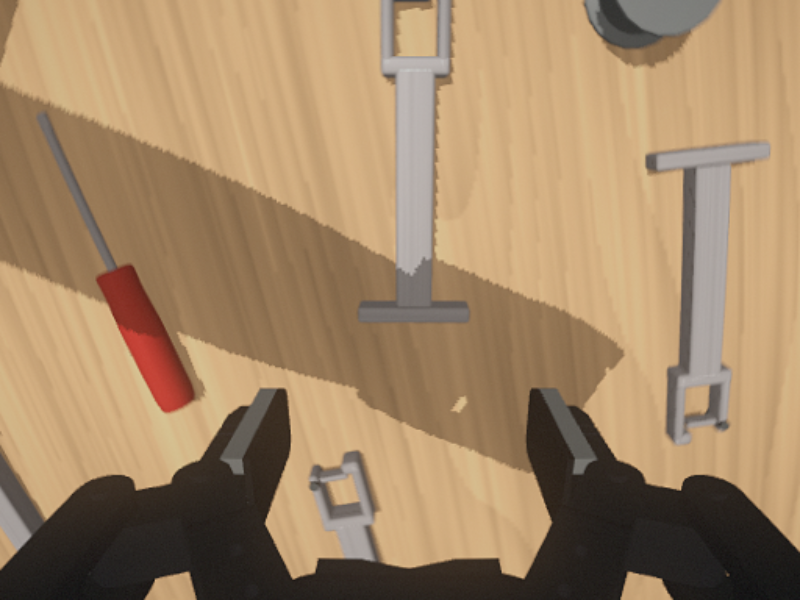

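The wrist view shows bar A straight ahead. Its T-head top face spans (358..469, ~308), the shank runs columns 397–435, and the hook shoulder is at row ~62. The screwdriver at (130,300) and bar B on the right are both clear of it. Next I'll measure the bar axis from its edges.

```bash
cat > bar.py <<'E'
from h import *
def bar(im,c,rows,x0,x1,z=.018):
    hsv=cv2.cvtColor(im,cv2.COLOR_BGR2HSV); m=(hsv[...,1]<60)
    mids=[];w=[]
    for r in rows:
        xs=np.flatnonzero(m[r,x0:x1])+x0
        e=onplane(c,[[xs[0]-.5,r],[xs[-1]+.5,r]],z); mids.append(e.mean(0)); w.append(np.linalg.norm(e[1]-e[0]))
    mids=np.array(mids); v=cv2.fitLine(mids[:,:2].astype(np.float32),cv2.DIST_HUBER,0,1e-4,1e-4).ravel()
    return mids,np.array(w),v
E
python3 - <<'E'
from bar import *
im=cv2.imread("pics/w1.png"); c=ext("wrist")
mids,w,v=bar(im,c,range(52,185,4),235,300); print(w.round(4), v, np.degrees(np.arctan2(v[1],v[0])), np.abs((mids[:,:2]-v[2:])@[v[1],-v[0]]).max())
hsv=cv2.cvtColor(im,cv2.COLOR_BGR2HSV); m=(hsv[...,1]<60)
for x in (236,245,285,294): print(x,np.flatnonzero(m[180:215,x])+180)
for r in (195,199): xs=np.flatnonzero(m[r,215:315])+215; print(r,xs[0],xs[-1])
print(onplane(c,[[229,193.5],[300,193.5],[264.5,193.5],[265,38]],.018).round(4))
E
```

```text
[0.0215 0.0215 0.0216 0.0216 0.0217 0.0218 0.0218 0.0219 0.022  0.022
 0.0221 0.0222 0.0222 0.0223 0.0224 0.0215 0.0216 0.0217 0.0218 0.0218
 0.0219 0.0211 0.0211 0.0212 0.0213 0.0213 0.0214 0.0215 0.0216 0.0217
 0.0217 0.0209 0.0209 0.021 ] [ 0.18384941  0.98295444  0.5531263  -0.24230032] 79.40594 0.0007521742312980918
236 [193 194 195 196 197 198 199 200 201 202 203 204 205]
245 [193 194 195 196 197 198 199 200 201 202 203 204 205]
285 [193 194 195 196 197 198 199 200 201 202 203 204 205]
294 [193 194 195 196 197 198 199 200 201 202 203 204 205]
195 230 298
199 229 299
[[ 0.5066 -0.3037  0.018 ]
 [ 0.5739 -0.3164  0.018 ]
 [ 0.5402 -0.3101  0.018 ]
 [ 0.5659 -0.1735  0.018 ]]
```

```bash
python3 -m pendant '[[0.08,0.05,0.8,0],[0.09,0.05,0.8,0],[0,0,0.8,0],[0,0,0,0],[0,0,0,0]]' 50; python3 - <<'E'
from bar import *
im,c=snap("wrist","w2.png"); s=manip.sense(); print(s["position"],s["width"])
hsv=cv2.cvtColor(im,cv2.COLOR_BGR2HSV); m=(hsv[...,1]<60)
for r in range(60,384,30): xs=np.flatnonzero(m[r,150:400])+150; print(r,xs[:1],xs[-1:],len(xs))
cv2.imwrite("pics/w2b.png",im)
E
```

```text
t: 2.57
position: [0.5444, -0.2828, 0.0989]
tool_rot: [0.773, 0.635, -0.001, -0.003]
force: [0.4, -0.5, 0.3]
width: 0.0502
grasp_force: 0.0
[ 0.54595882 -0.28409183  0.10163003] 0.04997230557475011
60 [246] [282] 37
90 [246] [281] 36
120 [246] [280] 35
150 [247] [280] 34
180 [247] [279] 33
210 [247] [278] 32
240 [248] [278] 31
270 [179] [354] 33
300 [168] [376] 47
330 [150] [399] 66
360 [152] [399] 51
```

View pics/w2b.png

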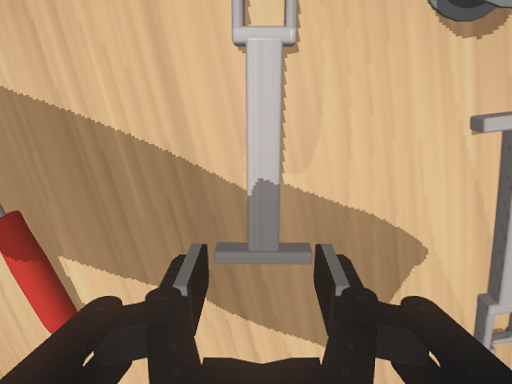

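The wrist view from nearer shows the T-head top edge at (216..311, row 243), the shank at columns 246–282 and the shoulder at row 28, with the fingers straddling the axis. I'll triangulate the height against the first view.

```bash
python3 - <<'E'
from bar import *
s2=manip.sense(); c2=ext("wrist",s2)
s1=dict(s2); s1["position"]=np.array([0.54033,-0.28966,0.19664]); x=np.array([.185647,.982616,0]);
s1["tool_rot"]=[0.771,0.637,0,-.001]; c1=ext("wrist",s1)
for a,b in (((229.5,193),(215.5,243)),((299.5,193),(310.5,243)),((244,38),(233,27.5)),((288,38),(297,27.5))): print(tri(c1,a,c2,b).round(4))
im=cv2.imread("pics/w2.png")
mids,w,v=bar(im,c2,range(50,238,4),235,300); print(w[::6].round(4), v, np.degrees(np.arctan2(v[1],v[0])))
p=onplane(c2,[[263,243],[265,27.5]],.018); print(p.round(4))
u=v[:2]; o=(p[0][:2]+u*.09+p[1][:2]-u*.045)/2; g=o-u*.065
X=Ro.from_quat(s2["tool_rot"]).as_matrix(); print("o",o,"g",g,"shift mm",X.T@np.r_[g-s2["position"][:2],0]*1000, np.degrees(np.arctan2(X[1,0],X[0,0])))
E
```

```text
[ 0.5073 -0.3056  0.0116]
[ 0.5742 -0.3147  0.021 ]
[ 0.5484 -0.1617 -0.0391]
[ 0.5812 -0.1839  0.0696]
[0.0219 0.0217 0.0221 0.0219 0.0217 0.0215 0.022  0.0218] [ 0.19606899  0.9805901   0.5519889  -0.26253018] 78.69282
[[ 0.5427 -0.3097  0.018 ]
 [ 0.5703 -0.1744  0.018 ]]
o [ 0.56089479 -0.21998445] g [ 0.54815031 -0.28372281] shift mm [ 7.86019388e-01  2.07869825e+00 -7.66536305e-04] 78.84515162359438
```

The T-head height averages 16 mm, and the shank reads 21.8 mm wide at z=18 mm. Both agree with the text. Now descend and grip.

```bash
python3 -m pendant '[[0.01,0.05,0.7,0],[0,0,0.7,0],[0,0,0.5,0],[0,0,0.2,0],[0,0,0,0],[0,0,0,0]]'; python3 -m pendant '[[0,0,0,0],[0,0,0,0],[0,0,0,0],[0,0,0,0],[0,0,0,0],[0,0,0,0]]' 15 60
```

```text
t: 3.12
position: [0.5493, -0.2851, 0.0195]
tool_rot: [0.772, 0.635, 0.0, 0.002]
force: [0.3, -0.8, 0.3]
width: 0.05
grasp_force: 0.0
t: 3.62
position: [0.5487, -0.2849, 0.0199]
tool_rot: [0.772, 0.636, -0.0, 0.001]
force: [-2.7, 0.1, 6.5]
width: 0.0203
grasp_force: 61.4
```

Gripped. I'll turn and slide the bar roughly into line, short of the gap, then release and look from above at hook, strip and eye together.

```bash
python3 -m pendant '[[0,0,0,-0.64],[0,0,0,-0.64],[0.4,-0.12,0,0],[0.5,-0.12,0,0],[0.5,-0.12,0,0],[0.48,-0.1,0,0],[0,0,0,0],[0,0,0,0]]'; python3 -m pendant '[[0,0,0,0],[0,0,0,0],[0,0,-0.8,0],[0,0,-1,0],[0.3,0,-1,0],[1,0,-0.2,0],[1,0,0,0],[1,0,0,0]]' 55;  python3 -m pendant '[[1,0,-0.3,0],[1,0,-0.3,0],[0,0,0,0],[0,0,0,0]]'; python3 - <<'E'
from h import *
import pickle
im,c=snap("wrist","w3.png"); pickle.dump(c,open("w3.pkl","wb")); s=manip.sense(); print(s["position"])
cv2.imwrite("pics/w3b.png",cv2.resize(im,(800,600)))
E
```

```text
t: 4.28
position: [0.5373, -0.2062, 0.0199]
tool_rot: [0.736, 0.677, 0.002, 0.001]
force: [-0.3, 6.7, 7.9]
width: 0.0202
grasp_force: 61.6
t: 4.95
position: [0.5476, -0.0759, 0.1394]
tool_rot: [0.736, 0.677, 0.001, 0.002]
force: [1.0, -0.4, 0.0]
width: 0.0552
grasp_force: 0.0
t: 5.28
position: [0.5537, 0.005, 0.1621]
tool_rot: [0.734, 0.679, 0.001, 0.001]
force: [-0.6, -0.0, 0.6]
width: 0.0553
grasp_force: 0.0
[0.55332171 0.00378577 0.16139825]
```

View pics/w3b.png

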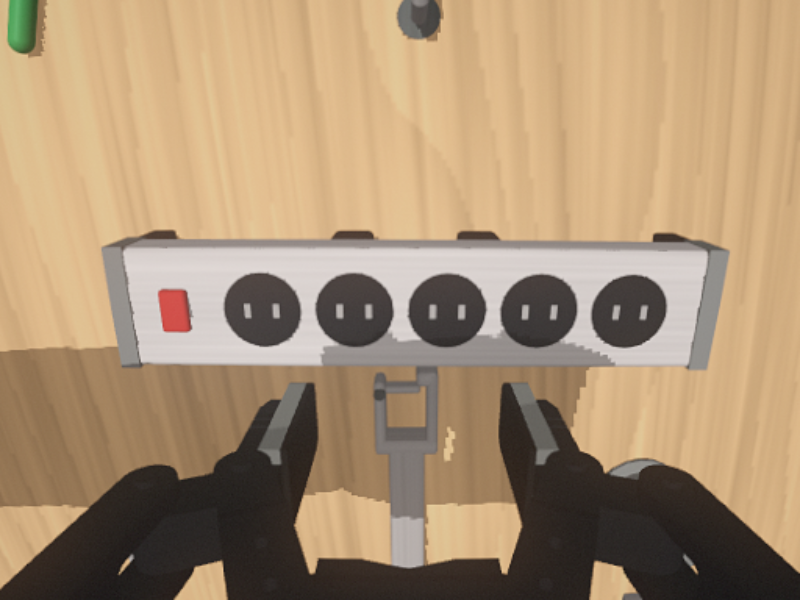

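This view shows the inner feet at (335–374, 233) and (457–498, 233), so the channel is centred at ~415.5. The hook is just short of the strip at columns 374–437, rows 367–452. The eye's near foot is at (418,17), and nothing else is near the path.

```bash
python3 - <<'E'
from bar import *
import pickle
c=pickle.load(open("w3.pkl","rb")); im=cv2.imread("pics/w3.png"); k=.64
P=lambda l,z: onplane(c,np.array(l)*k,z).round(4)
f=P([[335,233],[374,233],[457,233],[498,233]],0.002); print("feet",f[:,:2].tolist(),np.linalg.norm(f[3]-f[0]))
n=P([[122,366],[708,368],[104,246],[728,250]],.05); print("strip corners",n[:,:2].tolist(), np.linalg.norm(n[0]-n[1]))
for a,b in ((n[0],n[1]),(n[2],n[3]),(f[0],f[3])): d=b-a; print("strip yaw",np.degrees(np.arctan2(d[1],d[0]))+90)
hk=P([[376,440],[438,440],[376,400],[438,400],[375,452],[437,452]],.018); print("hook",hk[:,:2].tolist())
hsv=cv2.cvtColor(im,cv2.COLOR_BGR2HSV)
mids,w,v=bar(im,c,range(296,356,4),240,285); print(w[::3].round(4), v, np.degrees(np.arctan2(v[1],v[0])))
print("eye foot",P([[418,17]],0.002))
E
```

```text
feet [[0.5162, 0.0344], [0.5379, 0.0326], [0.584, 0.029], [0.6069, 0.0273]] 0.09097746973839184
strip corners [[0.4052, -0.0166], [0.7071, -0.0417], [0.4119, 0.0459], [0.7107, 0.0206]] 0.30294161153595256
strip yaw 85.24735286646204
strip yaw 85.16019458840901
strip yaw 85.52401156320988
hook [[0.528, -0.0895], [0.5653, -0.0925], [0.5307, -0.0625], [0.5668, -0.0654], [0.5266, -0.0979], [0.5642, -0.1009]]
[0.0211 0.0204 0.0207 0.0211 0.0214] [ 0.07462218  0.9972119   0.54222727 -0.1406417 ] 85.72048
eye foot [[0.5703 0.1405 0.002 ]]
```

Both checks agree: the feet span 91 mm (90 expected) and the strip is 303 mm long. The eye foot is at strip x 139 mm, lateral 0. The bar sits 4.4 mm too far to −x. I'll regrip further back at bar x ≈ −72.

```bash
python3 -m pendant '[[-0.9,0,0,0],[-0.95,0,0.1,0],[-0.95,0,0.2,0],[-0.95,0,0.2,0],[-0.95,0,0.3,0],[-0.8,0,0.4,0],[0,0,0,0],[0,0,0,0]]' 50; python3 -m pendant '[[0,0,0.8,0],[0,0,0.8,0],[0,0,0.5,0],[0,0,0.22,0],[0,0,0,0],[0,0,0,0]]'; python3 -m pendant '[[0,0,0,0],[0,0,0,0],[0,0,0,0],[0,0,0,0],[0,0,0,0],[0,0,0,0]]' 15 60
```

```text
t: 6.0
position: [0.533, -0.2187, 0.1111]
tool_rot: [0.738, 0.675, -0.001, -0.002]
force: [-0.6, -0.0, -0.4]
width: 0.05
grasp_force: 0.0
t: 6.5
position: [0.5354, -0.2157, 0.0209]
tool_rot: [0.735, 0.678, 0.0, 0.0]
force: [-0.2, -0.4, 0.5]
width: 0.0498
grasp_force: 0.0
t: 7.0
position: [0.5366, -0.2165, 0.0227]
tool_rot: [0.735, 0.678, 0.001, 0.002]
force: [-1.2, 0.7, 6.7]
width: 0.0199
grasp_force: 61.4
```

```bash
python3 -m pendant '[[0,0.06,-0.01,0],[0,0.05,-0.01,0],[0.2,0,0,0],[0.3,0,0,0],[0.3,0,0,0],[0.3,0,0,0],[0.2,0,0,0],[0,0,0,0]]'; python3 - <<'E'
from bar import *
a,c=snap("top","t2.png"); s=manip.sense(); q=s["tool_rot"]; p=s["position"]-np.array([.5587,.0021,0])
print(s["position"],"along",p[0]*.0825+p[1]*.9966,"lat",p[0]*.9966-p[1]*.0825,s["force"],s["torque"],"yaw",2*np.degrees(np.arctan2(q[1],q[0])))
E
```

```text
t: 7.67
position: [0.5453, -0.1631, 0.0227]
tool_rot: [0.735, 0.678, 0.001, 0.002]
force: [0.3, -0.8, 6.3]
width: 0.0204
grasp_force: 61.4
[ 0.54529088 -0.1631069   0.02274228] along -0.16575145420303003 lat 0.000266036061604023 [ 1.07679701 -0.06061081  6.64537529] [ 0.0360012  -0.08144426  0.08782272] yaw 85.34368356995633
```

Tool lateral error is 0.3 mm and yaw is 85.3°, so it's aligned. I'll push on through the channel.

```bash
python3 -m pendant '[[0.2,0,0,0],[0.25,0,0,0],[0.25,0,0,0],[0.25,0,0,0],[0.25,0,0,0],[0,0,0,0]]'; python3 -m pendant '[[0.25,0,0,0],[0.25,0,0,0],[0.25,0,0,0],[0.25,0,0,0],[0.25,0,0,0],[0.25,0,0,0],[0.12,0,0,0],[0,0,0,0]]';  python3 -m pendant '[[0,0,0,0],[0,0,0,0],[0,0,0,0],[0,0,-0.8,0],[0,0,-1,0],[0.3,0,-1,0],[0.9,0,-0.5,0],[0.9,0,0,0]]' 50
```

```text
t: 8.22
position: [0.5492, -0.1153, 0.0227]
tool_rot: [0.735, 0.678, 0.001, 0.002]
force: [0.3, -1.2, 5.8]
width: 0.0195
grasp_force: 61.4
t: 8.88
position: [0.5544, -0.0511, 0.0227]
tool_rot: [0.735, 0.678, 0.001, 0.002]
force: [-0.2, -1.9, 6.5]
width: 0.02
grasp_force: 61.4
t: 9.55
position: [0.5633, 0.0318, 0.1595]
tool_rot: [0.737, 0.676, 0.004, 0.004]
force: [2.0, -0.1, -0.7]
width: 0.0501
grasp_force: 0.0
```

```bash
python3 -m pendant '[[0.7,0,0,0],[0,0,0,0],[0,0,0,0]]'; python3 - <<'E'
from h import *
import pickle
im,c=snap("wrist","w4.png"); pickle.dump(c,open("w4.pkl","wb")); s=manip.sense(); print(s["position"])
cv2.imwrite("pics/w4b.png",cv2.resize(im,(800,600)))
E
```

```text
t: 9.8
position: [0.5613, 0.0613, 0.1523]
tool_rot: [0.735, 0.679, -0.001, -0.001]
force: [-0.9, -1.0, 0.2]
width: 0.05
grasp_force: 0.0
[0.56135436 0.06022623 0.15213381]
```

View pics/w4b.png

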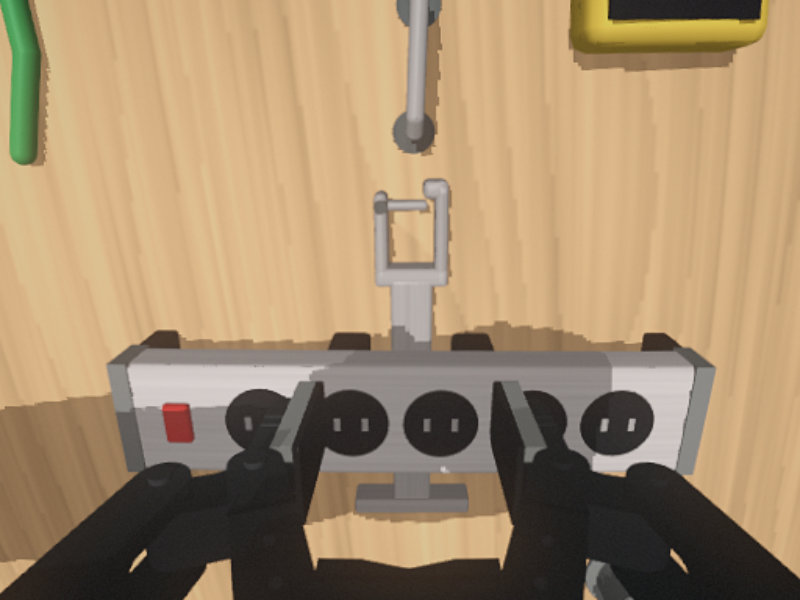

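The hook is well out on the eye's side: nose at (436,187), gate at row 205, shoulder at row 285, shank at columns 392–434. The eye's near foot is at (413,133), the feet are at (330–370) and (452–492), and the T-head at (412,497) is still outside the strip.

```bash
python3 - <<'E'
from bar import *
import pickle
c=pickle.load(open("w4.pkl","rb")); im=cv2.imread("pics/w4.png"); k=.64
def P(l,z):
    p=onplane(c,np.array(l,float)*k,z)[:,:2]-[.5587,.0021]; return np.c_[p@[.0825,.9966],p@[.9966,-.0825]].round(4)*1000
print("along/lat mm; feet inner/outer",P([[330,336],[371,336],[452,336],[493,336]],.002).tolist())
print("eye foot",P([[413,133]],.002).tolist(), "far", P([[419,8]],.002).tolist())
print("shoulder",P([[376,285],[448,285]],.018).tolist(),"arms outer row240",P([[376,240],[449,240]],.018).tolist(),"nose tip",P([[436,180]],.018).tolist())
print("mouth inner",P([[388,200],[424,187]],.018).tolist())
m=cv2.cvtColor(im,cv2.COLOR_BGR2HSV)[...,1]<60
for r in range(186,216,6): xs=np.flatnonzero(m[r,240:290])+240; e=P(np.array([[xs[0]-.5,r],[xs[-1]+.5,r]])/k,.018); print(e.mean(0),e[1]-e[0])
# foot disc by dark mask
g=cv2.cvtColor(im,cv2.COLOR_BGR2GRAY)[65:105,240:295]; hs=cv2.cvtColor(im,cv2.COLOR_BGR2HSV)[65:105,240:295,1]
b=(g<110)&(hs<110); ys,xs=np.nonzero(b); print("disc px800",((xs.min()+xs.max())/2+240)/k,((ys.min()+ys.max())/2+65)/k,xs.max()-xs.min(),ys.max()-ys.min())
cv2.imwrite("pics/w4c.png",cv2.resize(im[60:230,220:310],(530,600)[::1] if 0 else (318,600),interpolation=cv2.INTER_CUBIC))
E
```

```text
along/lat mm; feet inner/outer [[27.7, -46.5], [27.900000000000002, -23.0], [28.1, 23.400000000000002], [28.1, 46.9]]
eye foot [[139.1, 0.3]] far [[197.9, 2.8]]
shoulder [[62.8, -18.700000000000003], [63.0, 18.9]] arms outer row240 [[86.7, -18.4], [86.8, 18.8]] nose tip [[116.8, 11.6]]
mouth inner [[106.89999999999999, -12.1], [113.4, 5.7]]
[59.85 -0.45] [ 0.1 22.1]
[54.65 -0.4 ] [ 0.1 22.2]
[49.45 -0.75] [ 0.1 21.5]
[44.2  -0.75] [ 0.  21.7]
[38.85 -0.3 ] [ 0.1 21. ]
disc px800 414.0625 132.03125 26 25
```

All is measured: bar lateral ≈ 0, mouth at lateral −3.2 mm, eye leg at +0.3 mm and 22 mm ahead of the tip. I'll grip at strip x ≈ 48, shift +3.4 mm sideways, then draw on.

```bash
python3 -m pendant '[[-0.13,0.03,0.3,0],[-0.12,0.02,0.8,0],[0,0,0.8,0],[0,0,0.7,0],[0,0,0.4,0],[0,0,0.25,0],[0,0,0,0],[0,0,0,0]]'; python3 -m pendant '[[0,0,0,0],[0,0,0,0],[0,0,0,0],[0,0,0,0],[0,0,0,0],[0,0,0,0]]' 15 60; python3 - <<'E'
from h import *
s=manip.sense(); p=s["position"]-np.array([.5587,.0021,0]); q=s["tool_rot"]
print("along",p[0]*.0825+p[1]*.9966,"lat",p[0]*.9966-p[1]*.0825,"yaw",2*np.degrees(np.arctan2(q[1],q[0])))
E
```

```text
t: 10.52
position: [0.5632, 0.0487, 0.0225]
tool_rot: [0.736, 0.677, -0.0, -0.0]
force: [-0.0, -0.3, 0.5]
width: 0.0498
grasp_force: 0.0
t: 11.02
position: [0.5642, 0.0495, 0.025]
tool_rot: [0.736, 0.678, 0.0, 0.001]
force: [-3.5, -1.0, 6.8]
width: 0.0197
grasp_force: 60.2
along 0.047642043218621775 lat 0.001548835280841072 yaw 85.29883076452448
```

```bash
python3 -m pendant '[[0,0.05,0,0],[0.15,0,0,0],[0.1,0,0,0],[0,0,0,0],[0,0,0,0]]'; python3 - <<'E'
from h import *
import pickle
im,c=snap("wrist","w5.png"); pickle.dump(c,open("w5.pkl","wb")); s=manip.sense(); p=s["position"]-np.array([.5587,.0021,0])
print(s["position"],"along",p[0]*.0825+p[1]*.9966,"lat",p[0]*.9966-p[1]*.0825)
cv2.imwrite("pics/w5b.png",cv2.resize(im[0:300,100:500],(800,600)))
E
```

```text
t: 11.43
position: [0.5676, 0.0589, 0.025]
tool_rot: [0.735, 0.678, 0.001, 0.002]
force: [-1.6, -2.5, 6.4]
width: 0.0198
grasp_force: 60.2
[0.56755901 0.05888876 0.02495613] along 0.05732654808909251 lat 0.0041438115591669105
```

View pics/w5b.png

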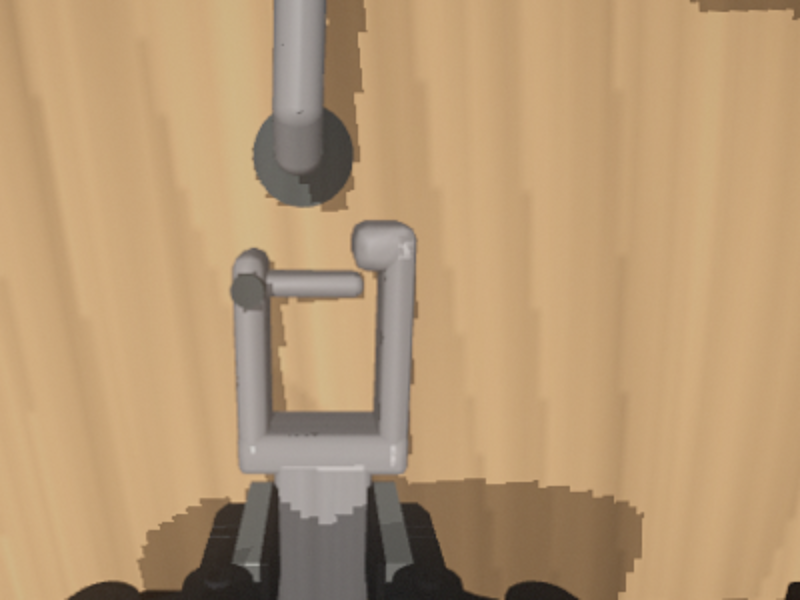

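In this crop the mouth lies between the left arm's inner edge (268) and the nose (353), so its middle is ~310 at row 255. The eye's foot disc is centred at (303,157), with the gate in between at row 284. I'll compare their lateral positions at the right heights.

```bash
python3 - <<'E'
from h import *
import pickle
c=pickle.load(open("w5.pkl","rb"))
def P(l,z):
    p=onplane(c,np.array(l,float)/2+[100,0],z)[:,:2]-[.5587,.0021]; return (np.c_[p@[.0825,.9966],p@[.9966,-.0825]]*1000).round(1).tolist()
print("mouth edges",P([[268,262],[353,245]],.012),"arms outer",P([[236,350],[413,350]],.012),"shank",P([[279,500],[367,500]],.018))
print("nose tip",P([[385,222]],.012),"disc",P([[253,157],[353,157],[303,107],[303,207]],.002),"ctr",P([[303,157]],.002),"crown edges",P([[274,40],[325,40]],.042))
print("nose", P([[385,222]],.018))
E
```

```text
mouth edges [[118.4, -6.9], [122.0, 10.9]] arms outer [[99.3, -14.3], [99.4, 24.4]] shank [[66.1, -5.1], [66.1, 14.7]]
nose tip [[126.7, 17.4]] disc [[139.7, -10.4], [139.7, 11.1], [149.9, 0.4], [129.2, 0.3]] ctr [[139.7, 0.4]] crown edges [[156.1, -3.1], [156.1, 4.7]]
nose [[127.1, 16.9]]
```

```bash
python3 -m pendant '[[0,-0.04,0,0],[0.1,0,0,0],[0.1,0,0,0],[0.1,0,0,0],[0.1,0,0,0],[0.1,0,0,0],[0.1,0,0,0],[0,0,0,0]]'; python3 -m pendant '[[0.1,0,0,0],[0.1,0,0,0],[0.1,0,0,0],[0.05,0,0,0],[0.05,0,0,0],[0,0,0,0],[0,0,0,0]]'; python3 - <<'E'
from h import *
s=manip.sense(); p=s["position"]-np.array([.5587,.0021,0])
print("along",p[0]*.0825+p[1]*.9966,"lat",p[0]*.9966-p[1]*.0825,s["force"])
E
```

```text
t: 12.15
position: [0.5681, 0.0819, 0.025]
tool_rot: [0.735, 0.678, -0.0, 0.002]
force: [-0.3, -7.7, 6.5]
width: 0.0199
grasp_force: 60.4
t: 12.73
position: [0.569, 0.0965, 0.025]
tool_rot: [0.734, 0.679, -0.002, 0.003]
force: [-2.4, -12.2, 8.9]
width: 0.0201
grasp_force: 60.5
along 0.09494299419017277 lat 0.002438921709292728 [ -2.35042289 -12.20405031   8.92088668]
```

Force rises to ~12 N, which is gate plus friction. I'll carry on gently.

```bash
python3 -m pendant '[[0.05,0,0,0],[0.05,0,0,0],[0.05,0,0,0],[0.05,0,0,0],[0,0,0,0]]'; python3 -m pendant '[[0.04,0,0,0],[0.04,0,0,0],[0,0,0,0],[0,0,0,0]]'; python3 - <<'E'
from h import *
import pickle
im,c=snap("wrist","w6.png"); pickle.dump(c,open("w6.pkl","wb")); s=manip.sense(); p=s["position"]-np.array([.5587,.0021,0])
print("along",p[0]*.0825+p[1]*.9966,"lat",p[0]*.9966-p[1]*.0825,s["force"])
cv2.imwrite("pics/w6b.png",cv2.resize(im[0:300,100:500],(800,600)))
E
```

```text
t: 13.15
position: [0.5694, 0.1047, 0.0249]
tool_rot: [0.734, 0.679, -0.002, 0.002]
force: [-3.1, -11.1, 8.6]
width: 0.0203
grasp_force: 60.6
t: 13.48
position: [0.5696, 0.1082, 0.0249]
tool_rot: [0.735, 0.678, -0.001, 0.002]
force: [-2.7, -9.8, 9.4]
width: 0.02
grasp_force: 60.6
along 0.10662394810519722 lat 0.0020732984990302784 [-3.11686488 -9.61801773  9.69736263]
```

View pics/w6b.png

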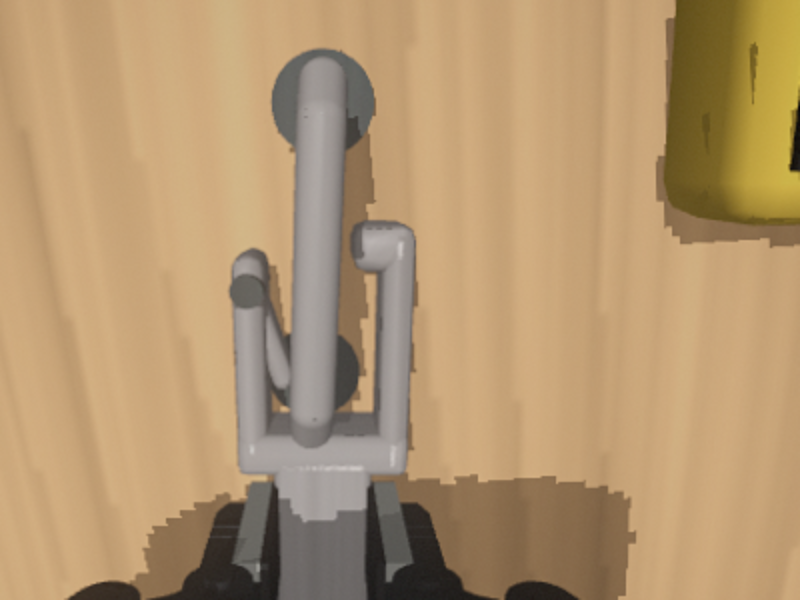

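The leg is inside the hook with the foot disc at ~(313,368). The gate is still held swung in at (278,350). The leg needs to go a few mm deeper.

```bash
python3 - <<'E'
from h import *
import pickle
c=pickle.load(open("w6.pkl","rb"))
def P(l,z):
    p=onplane(c,np.array(l,float)/2+[100,0],z)[:,:2]-[.5587,.0021]; return (np.c_[p@[.0825,.9966],p@[.9966,-.0825]]*1000).round(1).tolist()
print("nose tip",P([[385,222]],.012),"shoulder",P([[322,470]],.012),"disc bottom",P([[313,412],[359,370]],.002),"far disc",P([[323,50],[323,101]],.002),"arms",P([[236,350],[413,350]],.012))
E
```

```text
nose tip [[176.0, 15.2]] shoulder [[119.9, 2.5]] disc bottom [[130.5, 0.3], [141.1, 11.1]] far disc [[210.3, 2.3], [200.3, 2.4]] arms [[148.6, -16.4], [148.7, 22.2]]
```

The leg is at bar x ≈ 65–66, right at the snap threshold. Advance about 3–4 mm.

```bash
python3 -m pendant '[[0.03,0,0,0],[0.03,0,0,0],[0.03,0,0,0],[0,0,0,0],[0,0,0,0]]'; python3 - <<'E'
from h import *
import pickle
im,c=snap("wrist","w7.png"); pickle.dump(c,open("w7.pkl","wb")); s=manip.sense(); p=s["position"]-np.array([.5587,.0021,0])
print("along",p[0]*.0825+p[1]*.9966,"lat",p[0]*.9966-p[1]*.0825,s["force"])
hs=cv2.cvtColor(im,cv2.COLOR_BGR2HSV)[...,1]
# gate shut -> grey in rows 137..147 between left arm and crown, and between crown and nose
print((hs[138:148:2,236:248]<60).sum(1),(hs[138:148:2,272:278]<60).sum(1), "open-pose patch",(hs[160:180:4,235:246]<60).sum(1))
o=cv2.imread("pics/w6.png"); ho=cv2.cvtColor(o,cv2.COLOR_BGR2HSV)[...,1]
print((ho[138:148:2,236:248]<60).sum(1),(ho[138:148:2,272:278]<60).sum(1),(ho[160:180:4,235:246]<60).sum(1))
E
```

```text
t: 13.95
position: [0.5703, 0.1125, 0.025]
tool_rot: [0.735, 0.678, -0.0, 0.002]
force: [-0.8, -7.5, 8.0]
width: 0.0199
grasp_force: 60.5
along 0.11095950588017478 lat 0.0024339866229307443 [-1.97180318 -7.42534102  7.74261706]
[12 12 12 12 12] [6 6 6 6 6] open-pose patch [1 1 1 1 2]
[1 1 2 2 2] [0 0 0 0 0] [ 4  5 10 11 11]
```

The gate now reads shut: grey across the mouth and clear at its open position. Release, lift and look.

```bash
python3 -m pendant '[[0,0,0,0],[0,0,0,0],[0,0,0,0],[0,0,-0.3,0],[0,0,-0.6,0],[0,0,-0.9,0],[-0.2,0,-0.9,0],[0,0,-0.5,0]]' 50; python3 -m pendant '[[0,0,0,0],[0,0,0,0]]'; python3 - <<'E'
from h import *
im,c=snap("wrist","w8.png"); print(manip.sense()["force"])
cv2.imwrite("pics/w8b.png",cv2.resize(im,(800,600)))
E
```

```text
t: 14.67
position: [0.5701, 0.1061, 0.1561]
tool_rot: [0.735, 0.678, 0.002, 0.002]
force: [1.3, -0.2, -0.4]
width: 0.0499
grasp_force: 0.0
t: 14.83
position: [0.5693, 0.1065, 0.1534]
tool_rot: [0.735, 0.678, 0.002, 0.001]
force: [-0.7, 0.3, 0.4]
width: 0.0501
grasp_force: 0.0
[ 0.36272224 -0.16949977 -0.92286693]
```

View pics/w8b.png

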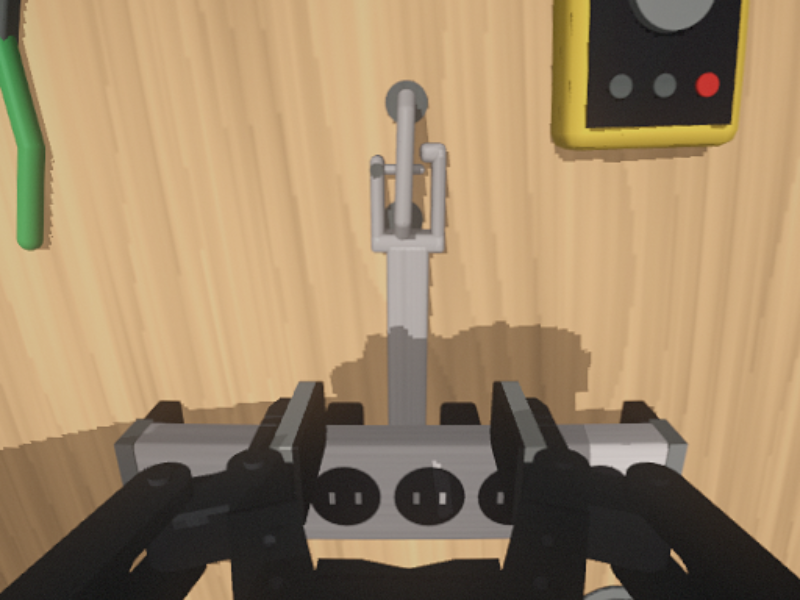

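The bar lies flat and hooked. The near leg is at the throat's bottom (405,218), and the gate is shut across the mouth behind it at row 170, tip behind the nose. The gripper is clear, and the meter and pliers are where they were. Handing in.

```bash
python3 -c "
from workcell import manip; print(manip.close_job())"
```

```text
the job is handed in; nothing more can be done
None
```

The bar is through the strip's channel, hooked on the eye's near leg with the gate shut behind it, lying flat and let go; the job was handed in at about 15 s of simulated time and the judge's result was not shown.

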